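# Present a cup rim to the inspection camera

### The arm

A 7-joint arm with a two-finger parallel gripper is mounted at the origin on the work surface; the furniture and walls round the work are solid. World frame = base frame: x ahead of the robot, y to its left, z up, the work surface at z = 0. Lengths are in m, angles in rad, forces in N, time in s.
With the tool pointing down it reaches from about 0.4 to 0.85 m from the base axis. Payload 10.4 kg.
Tool frame: the origin (TCP) lies between the finger pads; the fingertips stand 14 mm ahead of it and the grasp point (between the pads) lies 5 mm behind it (r.finger_overhang is the z of the fingertips in the tool frame, in m); z points along the fingers, y is the line along which they close (so a half turn about z gives the same grasp; the last joint's range is limited). The gripper opens to 87 mm and grips with 3 to 60 N. Pads are 19 mm wide; open, the fingers measure 117 mm over their backs; the gripper's body (75 mm by 190 mm) begins 51 mm behind the grasp point.
Start: joints at [-1.33, 0.332, -0.065, 1.46, 0.022, 1.35, -0.088], TCP at [0.163, 0.603, 0.237] pointing down, gripper open.
Joint ranges: [-2.6, 2.6], [-0.5, 2.12], [-1.47, 1.34], [0.16, 2.42], [-1.27, 4.41], [0.06, 2.06], [-2.6, 2.6]. Speed limits (rad/s): [2.22, 2.22, 2.79, 2.79, 3.14, 3.14, 3.14].

### API

Orientations are given as a unit quaternion [x, y, z, w].
In Python, from bench import r, optics gives the robot as it stands.
- The arm moves only by the shell command python3 -m pendant 'ROWS' [FORCE]. ROWS is JSON, a list of rows, each a list of 7 numbers: the closure, from -1 (fully open) to 1 (shut), then the shift along the tool's x, y, z scaled (see below), then the turn, a rotation vector about the tool's x, y, z scaled (see below). In form: [[grip, x, y, z, rx, ry, rz], ...]. A call has 1 to 8 rows; each row is the pose to reach, as a shift and turn from the pose commanded when the call began, along the tool's axes at that moment; what a row does not reach only later rows make up. The controller multiplies each number of a shift by 0.3 m and each number of a turn by 120 degrees. A row lasts 1/8 s, in which the tool goes at most 62.5 mm and 10.7 degrees, less where a joint would pass 70% of its speed; a pose out of reach is approached as far as the arm can. A call with a number of a shift or a turn outside -1 to 1 is refused whole. A call with a gripper value outside its range is refused whole. The fingers move at their own pace and stop on an object; FORCE is the grip in N (left out, the last holds). Time passes only in rows, so rows that repeat a pose let the fingers close. It gives the time, the measured TCP pose, the force, the opening and the grip force at its end, in the units of the state.
- r.read_state(): the state, without advancing time (a new reading comes with each control period).
- optics.camera(name): name is "side" or "top"; returns a dict with "pixels" (420x560x3 uint8, red, green, blue), "vfov" (degrees; the focal length in pixels is half the picture's height over the tangent of half this angle, whatever the lens; pixels are square), "cx", "cy" (the principal point, pixels), "D" ([k1, k2, p1, p2, k3] as OpenCV has them; the pictures are not rectified), "rvec" (rotation vector, rad) and "tvec" (3), from world to camera coordinates, as OpenCV has them. Camera axes: x right, y down, z forward; pixel columns grow to the right and rows downward; lengths in m; the calibration is good to about 2 mm. A picture is of the moment at which its call begins. There is no depth.
- r.close_job(): hands the job in; it is judged then, once.
The state is a dict: "time": time; "joint_positions": joint angles; "joint_vel": joint speeds; "joint_torque": joint torques, N m; "ee_pos": TCP position; "eef_rot": TCP orientation; "ft_force": force on the tool from outside, world axes, zero at the start; "torque": the same for the moment, N m; "width": finger opening in m; "grip_force": force on a finger pad.
Only numpy, scipy, OpenCV 4.12 (cv2) and the standard library are available. Lean on these libraries where they do the work, as an engineer would, in place of code of your own. Each camera call takes 0.05 s, during which the arm holds its last target. There are 200 camera calls.

### The job

Have the larger steel ring inspected: first press the camera's release plunger right down to its stop, then take the 66 mm ring (the open one, not the solid disc or the smaller ring) out of the rack and hold it still in the air, centred 13 cm straight in front of the camera's lens with its open circle squarely facing the lens. Finish while still holding it there in the gripper, and leave everything else where it stands.

Things in the scene. Friction and masses are not known exactly. Their poses are not given: they have to be found in the camera images.
- rim_centre (a point): centre of the steel cup rim to be inspected: a plain thin-walled steel ring, outer diameter 66 mm, 10 mm wide along its axis, about 20 g, standing on edge in one of the three nests of the rack (which nest varies). Its z axis is the ring's axis, which runs across the rack (level at the start). Treat its flat sides as closed: pinch it across its 10 mm width, from above, at its top edge
- blank: solid steel disc, diameter 66 mm, 10 mm thick, standing on edge in another nest of the rack; origin at the centre of one flat side, z axis along the disc's axis. Stays in the rack
- small_ring: smaller steel ring, outer diameter 50 mm, 10 mm wide, standing on edge in another nest of the rack; origin at the centre of one flat side, z axis along the ring's axis. Stays in the rack
- rack: fixed wooden rack, 250 mm long (its y), base 50 mm deep (its x) and 12 mm thick; a groove 12.6 mm wide runs along y between two rails that end 30 mm above the table. Three nests at y = -85, 0, +85 mm, each a pair of dowels that carry a disc on edge; a 66 mm disc has its centre 49 mm and its top 82 mm above the table, the 50 mm ring its top 64 mm. Origin: underside centre, on the table
- plunger (a joint): travel of the camera's release plunger in m: 0 up at rest, 0.014 pressed right down to its stop; a spring pushes it back (2 N at the top, 8 N at the stop)
- plunger_top (a point): top centre of the plunger's round black mushroom head (36 mm across, flat top 20 mm across, 69 mm above the table at rest), on a grey round housing 60 mm across the foot; moves straight down 14 mm
- camera: inspection camera on a fixed stand with a 90 x 100 mm foot and an upright post 312 mm tall. Origin at the centre of the lens's front face, 272 mm above the table. The lens looks along the camera's own -x axis: toward the robot's side and 30 degrees down. The camera's body lies behind the lens (+x), 52 mm wide, 46 mm high, 65 mm long
- view_point (a point): the point in the air 130 mm straight in front of the lens, on its line of sight (no visible mark), about 207 mm above the table
- wax_tin: round wax tin, 70 mm across, 52 mm tall, behind the rack; bystander, origin at its underside
- glass_jar: small open glass jar, 62 mm across, 82 mm tall, beside the camera stand; bystander, origin at its underside
- rim: the same steel rim (see rim_centre); origin at the centre of one flat side, z axis along the ring's axis

How it is judged:
By the outcome, as a careful person would: the job done as asked, in the order asked, and still so for the second after the job is handed in, while the arm keeps its last pose, push and grip.
It also fails if it takes over 48 s, if anything falls off the work surface, if the arm or the gripper's body presses on something with over 40 N, if the wrist force passes 120 N, or if a joint passes its speed limit or range.

## Working session

There is one attempt and no reset: what is moved stays moved. The work goes in short steps, Python scripts to look and compute and a shell command to move; the robot and the scene stay as the last step left them, time stands still between calls to the robot, and variables do not carry over. Pictures are saved under pics/ and viewed, at most 10 in all, crops included, and the job is handed in when it is done.

```bash
ls; mkdir -p pics
python3 - <<'E'
from bench import r, optics
import cv2, pickle
for n in ("side","top"):
    c=optics.camera(n); cv2.imwrite(f"pics/{n}0.png",c["pixels"][:,:,::-1]); pickle.dump(c,open(f"{n}0.pkl","wb"))
    print({k:v for k,v in c.items() if k!="pixels"})
print(r.read_state(), r.finger_overhang)
E
```

```text
pics
{'vfov': 47.26701603361311, 'cx': 286.7434841752567, 'cy': 207.84416566661278, 'D': array([-0.09267347,  0.        ,  0.        ,  0.        ,  0.        ]), 'rvec': array([ 2.21548117, -0.71257178,  0.30337276]), 'tvec': array([-0.40457456,  0.29522601,  0.78885066])}
{'vfov': 44.4337020809102, 'cx': 288.04432206585483, 'cy': 209.68928088794735, 'D': array([-0.00186228,  0.        ,  0.        ,  0.        ,  0.        ]), 'rvec': array([ 2.13014001, -2.16170166,  0.19338563]), 'tvec': array([-0.03305332,  0.52467813,  1.02841403])}
{'time': 0.1, 'joint_positions': array([-1.32960319,  0.33280087, -0.06469472,  1.46085755,  0.02160476,
        1.34991193, -0.08851354]), 'joint_vel': array([ 0.0004362 , -0.002626  ,  0.00025872, -0.00216396,  0.00080292,
        0.00246211,  0.00018565]), 'joint_torque': array([ 1.56940790e-03, -6.24551511e+01,  2.47120508e-02, -3.90719891e+01,
       -6.13809773e-02,  3.66334710e-02,  4.35705522e-05]), 'ee_pos': array([0.16288591, 0.60305598, 0.23583825]), 'eef_rot': array([ 1.31513590e-01,  9.91314160e-01, -6.38957796e-04, -5.19362593e-05]), 'ft_force': array([-0.12255246,  0.43085861, -0.56712443]), 'torque': array([ 0.02749926, -0.02166643, -0.01599654]), 'grip_force': 0.0, 'width': 0.08729009752064085} 0.014
```

View pics/side0.png

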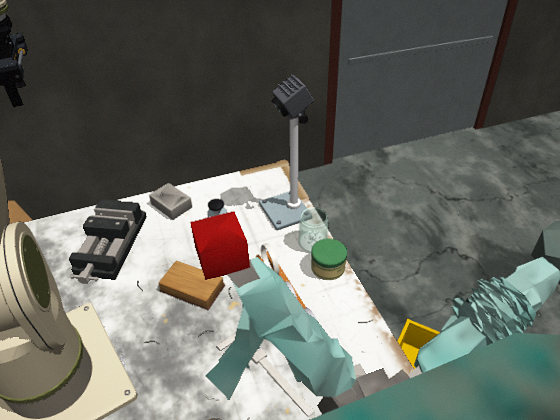

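View pics/top0.png

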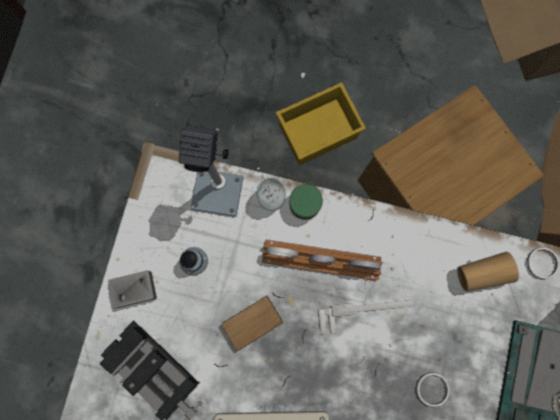

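The side view shows the camera head at about (292,97), its post down to (295,205), the plunger at (216,207), the tin at (328,258), and the rack mostly hidden. In the top view the rack runs from (263,250) to (381,268), the plunger head is at (190,259), the camera at (200,148), the jar at (270,194) and the tin at (305,202). Next I'll project world axes and zoom in.

```bash
cat > h.py <<'E'
import numpy as np, cv2, pickle
from scipy.spatial.transform import Rotation as R
def K(c):
    f=c["pixels"].shape[0]/2/np.tan(np.radians(c["vfov"]/2)); return np.array([[f,0,c["cx"]],[0,f,c["cy"]],[0,0,1]])
def proj(c,P): return cv2.projectPoints(np.float64(P).reshape(-1,1,3),c["rvec"],c["tvec"],K(c),c["D"])[0][:,0]
def ray(c,uv):
    q=cv2.undistortPoints(np.float64(uv).reshape(-1,1,2),K(c),c["D"])[:,0]
    Rm=cv2.Rodrigues(c["rvec"])[0]; o=-Rm.T@c["tvec"]; d=np.c_[q,np.ones(len(q))]@Rm
    return o,d
def atz(c,uv,z):
    o,d=ray(c,uv); return o+d*((z-o[2])/d[:,2])[:,None]
def load(n): return pickle.load(open(n+".pkl","rb"))
E
python3 - <<'E'
from h import *
t=load("top0"); s=load("side0")
for c in (t,s): print(ray(c,[[0,0]])[0], proj(c,[[0,0,0],[.5,0,0],[.5,.3,0],[.5,-.3,0],[.163,.603,.236]]).round())
print("rack ends",atz(t,[[263,250],[381,268]],.03), "plunger",atz(t,[[190,259]],.069),"foot",atz(t,[[196,175],[242,180],[235,214],[191,207]],.005))
a=cv2.resize(t["pixels"][120:290,130:400,::-1],None,fx=2.9,fy=2.9,interpolation=cv2.INTER_CUBIC)
cv2.imwrite("pics/topz.png",a)
b=cv2.resize(s["pixels"][60:310,150:380,::-1],None,fx=2.4,fy=2.4,interpolation=cv2.INTER_CUBIC)
cv2.imwrite("pics/sidez.png",b)
E
```

```text
[ 0.35251533 -0.01949836  1.09971261] [[ 272.  472.]
 [ 269.  224.]
 [ 129.  226.]
 [ 407.  222.]
 [-114.  421.]]
[ 0.11170877 -0.55272518  0.74507742] [[ 50. 381.]
 [288. 255.]
 [218. 181.]
 [389. 359.]
 [ 17.  90.]]
rack ends [[ 0.44195232  0.01244124  0.03      ]
 [ 0.40096092 -0.23209831  0.03      ]] plunger [[0.42286952 0.15684844 0.069     ]] foot [[0.60932464 0.15741292 0.005     ]
 [0.5969795  0.0575499  0.005     ]
 [0.52237557 0.07271342 0.005     ]
 [0.53888852 0.1672562  0.005     ]]
```

View pics/topz.png

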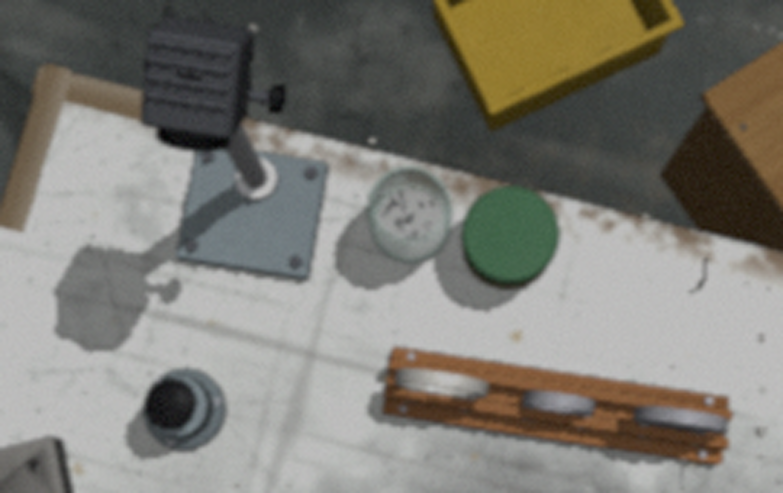

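View pics/sidez.png

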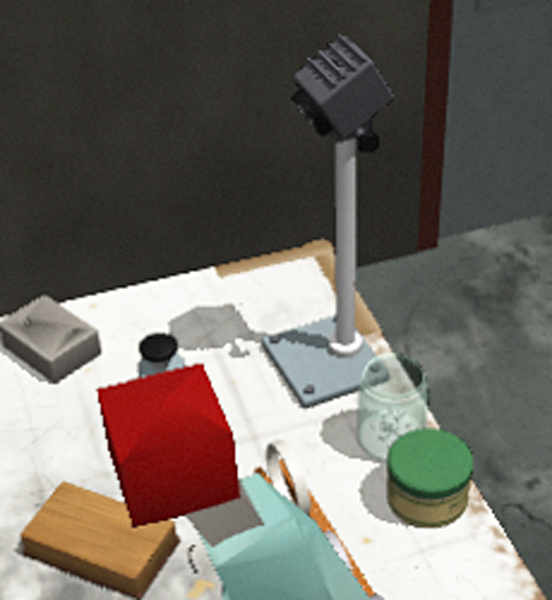

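The top zoom shows three items: left (444,381) about 93 px long, middle (558,402) about 73 px (the small ring), and right (682,416) about 90 px. In the side zoom, the thing in the left (+y) nest at (288,470) looks like an open ring. I'll check it at higher zoom, along with the camera head.

Run:
```python
from h import *
t=load("top0"); s=load("side0")
def crop(c,x,y,w,h,k): return cv2.resize(c["pixels"][y:y+h,x:x+w,::-1],None,fx=k,fy=k,interpolation=cv2.INTER_CUBIC)
a=crop(s,250,235,48,72,8)   # 384x576
b=crop(s,260,65,66,60,6)    # 396x360
o=np.zeros((600,800,3),np.uint8); o[:576,:384]=a; o[:360,390:786]=b
cv2.imwrite("pics/sz.png",o)
cv2.imwrite("pics/tz.png",crop(t,165,115,100,110,5.4))
```

```text
(no output)
```

View pics/sz.png

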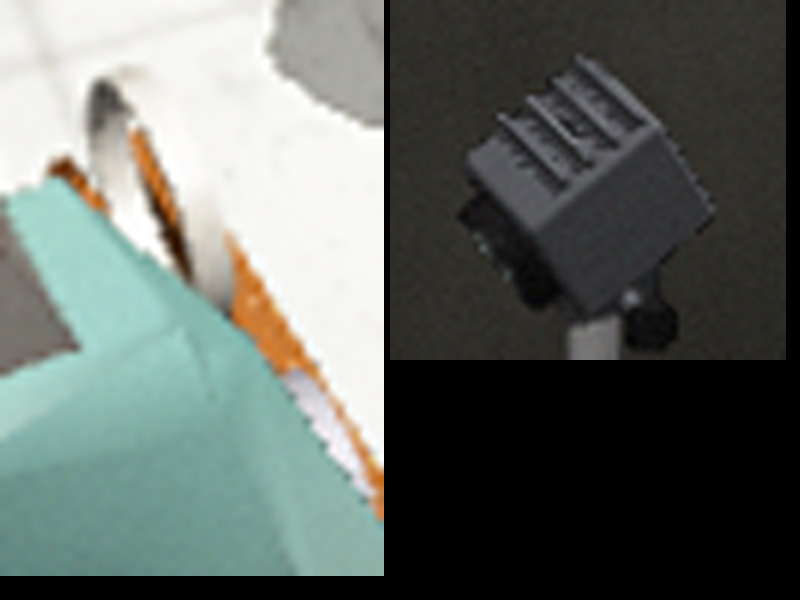

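View pics/tz.png

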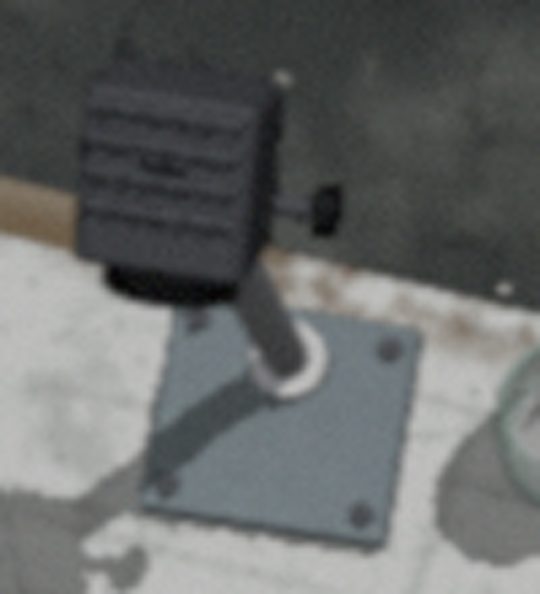

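The left (+y) nest holds an open ring: the tabletop and rack show through at (150,200), so that's the 66 mm rim. The camera body corners and the foot corners are clear. Now I'll fit the camera and rack poses.

```bash
cat > fit.py <<'E'
from h import *
from scipy.optimize import least_squares
t=load("top0"); s=load("side0")
S=lambda p:(np.float64(p)-[390,0])/6+[260,65]
T=lambda p:np.float64(p)/5.4+[165,115]
Z=lambda p:np.float64(p)/2.9+[130,120]
# camera body: corners (x:0 front/1 back, y:+-1, z:+-1)
sk=[((0,1,1),(468,158)),((0,-1,1),(545,228)),((1,-1,1),(655,128)),((1,1,1),(580,57)),((1,-1,-1),(713,212)),((0,-1,-1),(585,312))]
tk=[((0,1,1),(78,258)),((0,-1,1),(245,285)),((1,1,1),(95,75)),((1,-1,1),(265,90))]
def frame(yaw): return R.from_euler("zy",[yaw,-np.radians(30)])  # +x up-back
def cor(p,k):
    x,y,yaw,l0,zt=p
    L=np.array([[l0+a*.065,b*.026,(.023 if c>0 else -.023)+ (zt if c>0 else 0)] for a,b,c in k])
    return frame(yaw).apply(L)+[x,y,.272]
def res(p):
    return np.r_[(proj(s,cor(p,[k for k,_ in sk]))-S([q for _,q in sk])).ravel(),(proj(t,cor(p,[k for k,_ in tk]))-T([q for _,q in tk])).ravel()]
f=least_squares(lambda p:np.r_[res(p),p[4]/.003],[.53,.12,-.15,.02,0],loss="soft_l1")
p=f.x; print("cam",p.round(4),"res",res(p).round(1))
ax=frame(p[2]).apply([-1,0,0]); lens=np.r_[p[:2],.272]; view=lens+.13*ax
print("lens",lens,"view",view.round(4),"ax",ax.round(4)); print("lens px", proj(s,[lens]),proj(t,[lens]),"expected ~",S((495,262)),T((172,285)))
F=atz(t,T([(420,330),(383,547),(142,510)]),.006); print("foot",F.round(4),np.linalg.norm(np.diff(F,axis=0),axis=1))
d=F[0]-F[1]; e=F[2]-F[1]; print("yaw foot",np.arctan2(d[1],d[0]),np.arctan2(-e[0],e[1]),"foot ctr",((F[0]+F[2])/2).round(4))
# rack: rail-top corners in topz
C=atz(t,Z([(392,349),(386,412),(722,462),(730,398)]),.03); c=C.mean(0)
u=(C[0]+C[1]-C[2]-C[3]); n=np.array([C[0]-C[1],C[3]-C[2]]); print("rack",C.round(4),"ctr",c.round(4),"L",np.linalg.norm(u)/2,"yaw",np.arctan2(-u[0],u[1]),"w",np.linalg.norm(n,axis=1))
# tops of discs
print("rim top mid",atz(t,Z([(444,381)]),.08),"blank",atz(t,Z([(682,416)]),.08),"small",atz(t,Z([(558,402)]),.062))
P=atz(t,Z([(171,401)]),.067); print("plunger",P, "side px",proj(s,P), "housing",atz(t,Z([(186,409)]),.0))
E
python3 fit.py
```

```text
cam [ 0.5605  0.1143 -0.1591  0.0053 -0.0021] res [-3.5  1.8 -4.   4.2  5.4 -1.3  4.5 -2.7  4.4 -0.5 -1.   4.1 -1.2  2.1
  0.3  1.7 -1.  -3.8  0.8 -1.7]
lens [0.56054812 0.11427151 0.272     ] view [0.4494 0.1349 0.2078] ax [-0.8551  0.1584 -0.4937]
lens px [[278.07874628 108.5002294 ]] [[196.10169404 166.79371704]] expected ~ [277.5        108.66666667] [196.85185185 167.77777778]
foot [[0.6054 0.0558 0.006 ]
 [0.5172 0.0706 0.006 ]
 [0.5334 0.1664 0.006 ]] [0.08942738 0.09709086]
yaw foot -0.16702627744808693 -0.16740818214613298 foot ctr [0.5694 0.1111 0.006 ]
rack [[ 0.462   0.0077  0.03  ]
 [ 0.4169  0.0124  0.03  ]
 [ 0.3778 -0.2268  0.03  ]
 [ 0.4232 -0.2346  0.03  ]] ctr [ 0.42   -0.1103  0.03  ] L 0.2439479209890984 yaw -0.16053023297431948 w [0.04534969 0.04613508]
rim top mid [[ 0.43445149 -0.02886557  0.08      ]] blank [[ 0.40814611 -0.19110289  0.08      ]] small [[ 0.42013179 -0.10807139  0.062     ]]
plunger [[0.42448051 0.1592716  0.067     ]] side px [[215.58562391 203.75225277]] housing [[0.42313208 0.15982219 0.        ]]
```

```bash
sed -i 's/x,y,yaw,l0,zt=p$/x,y,yaw,l0,zt,LL=p/; s/a\*.065/a*LL/; s/\[.53,.12,-.15,.02,0\]/[.53,.12,-.15,.02,0,.06]/' fit.py
cat >> fit.py <<'E'
o1,d1=ray(s,S([(495,262)])); o2,d2=ray(t,T([(172,285)])); A=np.c_[d1[0],-d2[0]]; k=np.linalg.lstsq(A,o2-o1,rcond=None)[0]
print("lens tri",o1+k[0]*d1[0],o2+k[1]*d2[0])
E
python3 fit.py | grep -v -e rack -e foot
```

```text
cam [ 0.5492  0.1145 -0.1387  0.0209 -0.0053  0.0521] res [-1.8 -0.5 -1.7  1.5  2.   0.1  0.8 -1.1  0.6 -0.2  0.7  0.5 -0.6 -0.5
  1.1 -1.5 -1.7  1.3  0.1  2.8]
lens [0.54916005 0.11445806 0.272     ] view [0.4377 0.1324 0.2076] ax [-0.8577  0.1382 -0.4952]
lens px [[273.09324598 110.28897331]] [[195.90079919 173.5350255 ]] expected ~ [277.5        108.66666667] [196.85185185 167.77777778]
 [0.5172 0.0706 0.006 ]
 [0.5334 0.1664 0.006 ]] [0.08942738 0.09709086]
 [ 0.4169  0.0124  0.03  ]
 [ 0.3778 -0.2268  0.03  ]
 [ 0.4232 -0.2346  0.03  ]] ctr [ 0.42   -0.1103  0.03  ] L 0.2439479209890984 yaw -0.16053023297431948 w [0.04534969 0.04613508]
rim top mid [[ 0.43445149 -0.02886557  0.08      ]] blank [[ 0.40814611 -0.19110289  0.08      ]] small [[ 0.42013179 -0.10807139  0.062     ]]
plunger [[0.42448051 0.1592716  0.067     ]] side px [[215.58562391 203.75225277]] housing [[0.42313208 0.15982219 0.        ]]
lens tri [0.55834928 0.11299204 0.27301178] [0.55860505 0.11284948 0.27305272]
```

```bash
cat >> fit.py <<'E'
print("--- joint")
def cor2(p,k):
    x,y,yaw,l0,zo,LL,hh=p
    return frame(yaw).apply(np.array([[l0+a*LL,b*.026,zo+c*hh] for a,b,c in k]))+[x,y,.272]
def res2(p):
    l=[[p[0],p[1],.272]]
    return np.r_[(proj(s,np.r_[cor2(p,[k for k,_ in sk]),l])-S([q for _,q in sk]+[(492,258)])).ravel(),(proj(t,np.r_[cor2(p,[k for k,_ in tk]),l])-T([q for _,q in tk]+[(172,284)])).ravel(),(p[2]+.166)/.01]
f=least_squares(res2,[.55,.12,-.15,.02,0,.06,.023],loss="soft_l1"); p=f.x; print(p.round(4),res2(p).round(1))
ax=frame(p[2]).apply([-1,0,0]); lens=np.r_[p[:2],.272]; print("view",(lens+.13*ax).round(4),ax.round(4))
b=atz(t,T([(288,362)]),.01)[0]; print("post",b,"lateral lens-post", (lens-b)[:2]@[-np.sin(p[2]),np.cos(p[2])],"fwd",(lens-b)[:2]@[-np.cos(p[2]),-np.sin(p[2])])
E
python3 fit.py | sed -n '/joint/,$p'
```

```text
--- joint
[ 0.559   0.114  -0.1616  0.0124  0.0027  0.0523  0.0193] [-1.5 -0.6 -1.9  1.8  2.2  0.7  1.4 -1.   0.3 -0.3 -0.   0.2  0.5  0.8
 -0.7 -1.   0.9 -1.3 -1.1  0.8  0.6  3.  -0.6  0.1  0.4]
view [0.4479 0.1349 0.2078] [-0.8547  0.1609 -0.4935]
post [0.5919856  0.10828315 0.01      ] lateral lens-post 0.00032827065250379267 fwd 0.033501403470686746
```

Everything agrees:

| Item | Position | Check |
|---|---|---|
| Lens | (0.559, 0.114, 0.272) | lateral offset from post is 0.3 mm |
| View point | (0.448, 0.135, 0.207) | given height is about 0.207 |
| Rim nest | (0.434, −0.027) | reach about 0.435 m |
| Plunger | (0.4245, 0.159) | predicted side pixel (215.6,203.8) matches the view |

Next I'll work out the approach to the plunger.

```bash
cat > d.py <<'E'
import numpy as np, sys
from bench import r
from scipy.spatial.transform import Rotation as R
# usage: d.py x y z [tiltdeg] [yaw]   goal TCP; prints scaled shift/turn
x,y,z=map(float,sys.argv[1:4]); tilt=float(sys.argv[4]) if len(sys.argv)>4 else 0; yaw=float(sys.argv[5]) if len(sys.argv)>5 else -.163
u=np.array([np.cos(yaw),np.sin(yaw),0]); zt=np.array([0,0,-1.]); a=np.radians(tilt)
yt=np.cos(a)*u+np.sin(a)*np.array([0,0,1]); zz=np.cos(a)*zt+np.sin(a)*u
G=R.from_matrix(np.c_[np.cross(yt,zz),yt,zz])
s=r.read_state(); Q=R.from_quat(s["eef_rot"])
print("now",s["time"],s["ee_pos"].round(4),"F",s["ft_force"].round(1),"w",round(s["width"],4),"g",s["grip_force"],"q",s["joint_positions"].round(2))
print("shift",(Q.inv().apply(np.array([x,y,z])-s["ee_pos"])/.3).round(3),"turn",((Q.inv()*G).as_rotvec()/np.radians(120)).round(3), "off goal mm",((np.array([x,y,z])-s["ee_pos"])*1e3).round(1))
E
python3 d.py .4245 .159 .20
```

```text
now 0.1 [0.1629 0.6031 0.2358] F [-0.1  0.4 -0.6] w 0.0873 g 0.0 q [-1.33  0.33 -0.06  1.46  0.02  1.35 -0.09]
shift [-1.228 -1.201  0.121] turn [-0.     0.     0.702] off goal mm [ 261.6 -444.1  -35.8]
```

```bash
python3 -m pendant '[[1,-0.12,-0.12,0.01,0,0,0.08],[1,-0.24,-0.24,0.02,0,0,0.16],[1,-0.36,-0.36,0.03,0,0,0.24],[1,-0.5,-0.48,0.04,0,0,0.32],[1,-0.62,-0.6,0.06,0,0,0.4],[1,-0.74,-0.72,0.07,0,0,0.48],[1,-0.86,-0.84,0.08,0,0,0.56],[1,-0.98,-0.96,0.09,0,0,0.64]]' 30; python3 d.py .4245 .159 .12
```

```text
time: 1.1
ee_pos: [0.3722, 0.2471, 0.2093]
eef_rot: [0.721, 0.693, 0.0, -0.0]
ft_force: [0.9, 0.1, -0.7]
width: 0.0147
grip_force: 0.0
now 1.1 [0.3722 0.2471 0.2093] F [ 0.9  0.1 -0.7] w 0.0147 g 0.0 q [-0.98 -0.06  0.28  1.96  0.02  1.24 -0.74]
shift [-0.287  0.186  0.298] turn [-0.    -0.     0.059] off goal mm [ 52.3 -88.1 -89.3]
```

```bash
python3 -m pendant '[[1,-0.1,0.06,0.05,0,0,0.06],[1,-0.2,0.13,0.15,0,0,0.06],[1,-0.287,0.186,0.25,0,0,0.06],[1,-0.287,0.186,0.298,0,0,0.06],[1,-0.287,0.186,0.298,0,0,0.06],[1,-0.287,0.186,0.298,0,0,0.06]]'; python3 d.py .4245 .159 .085
python3 - <<'E'
from h import *
from bench import optics
for n in ("side","top"):
    c=optics.camera(n); pickle.dump(c,open(n+"1.pkl","wb"))
    x,y,w,h=(180,130,130,100) if n=="side" else (140,200,130,100)
    i=cv2.resize(c["pixels"][y:y+h,x:x+w,::-1],None,fx=3,fy=3,interpolation=cv2.INTER_CUBIC)
    o=i if n=="side" else np.hstack([o,i])
cv2.imwrite("pics/p1.png",o)
E
```

```text
time: 1.85
ee_pos: [0.4246, 0.1619, 0.1209]
eef_rot: [0.761, 0.649, 0.001, -0.0]
ft_force: [-0.1, 0.6, 1.1]
width: 0.0003
grip_force: 0.0
now 1.85 [0.4246 0.1619 0.1209] F [-0.1  0.6  1.1] w 0.0003 g 0.0 q [-0.86  0.05  0.41  2.05 -0.02  1.04 -0.6 ]
shift [-0.01   0.001  0.12 ] turn [ 0.    -0.     0.003] off goal mm [ -0.1  -2.9 -35.9]
```

View pics/p1.png

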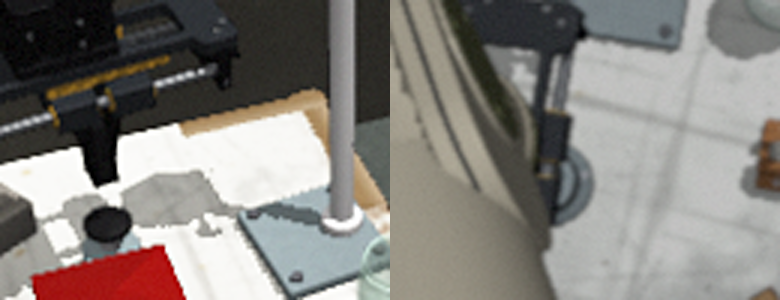

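The closed fingertips sit straight above the plunger head: tip at (103,180) and head at (108,217) in the left crop. Now I'll press.

```bash
python3 -m pendant '[[1,-0.01,0,0.06,0,0,0],[1,-0.01,0,0.1,0,0,0],[1,-0.01,0,0.12,0,0,0],[1,-0.01,0,0.14,0,0,0],[1,-0.01,0,0.16,0,0,0],[1,-0.01,0,0.17,0,0,0],[1,-0.01,0,0.17,0,0,0]]'; python3 d.py .4245 .159 .069
```

```text
time: 2.82
ee_pos: [0.4241, 0.1581, 0.0694]
eef_rot: [0.761, 0.649, 0.0, -0.0]
ft_force: [-3.7, 0.4, 7.0]
width: 0.0004
grip_force: 3.6
now 2.825 [0.4241 0.1581 0.0694] F [-3.7  0.4  7. ] w 0.0004 g 3.602744105093052 q [-0.85  0.13  0.41  2.1  -0.07  0.92 -0.56]
shift [0.003 0.001 0.001] turn [-0.    -0.     0.002] off goal mm [ 0.4  0.9 -0.4]
```

Force is about 7 N at 0.4 mm above the stop. I'll push on in small steps until the force jumps.

```bash
python3 -m pendant '[[1,0,0,0.004,0,0,0],[1,0,0,0.007,0,0,0],[1,0,0,0.01,0,0,0],[1,0,0,0.01,0,0,0]]'; python3 d.py .4245 .159 .069
```

```text
time: 3.32
ee_pos: [0.4243, 0.1582, 0.0688]
eef_rot: [0.761, 0.649, 0.0, -0.001]
ft_force: [-17.7, -8.1, 47.5]
width: 0.0005
grip_force: 23.4
now 3.325 [0.4243 0.1582 0.0688] F [-17.7  -8.1  47.5] w 0.0005 g 23.37953645757807 q [-0.85  0.13  0.41  2.1  -0.07  0.92 -0.55]
shift [ 0.003  0.    -0.001] turn [-0.001 -0.001  0.002] off goal mm [0.2 0.8 0.2]
```

The force jumped from 7 N to 47 N with no more travel, so the plunger is at its stop. Next: lift off, open halfway and go above the rim.

```bash
python3 -m pendant '[[1,0,0,-0.1,0,0,0],[1,0,0,-0.25,0,0,0],[1,0,0,-0.37,0,0,0],[0.1,0.2,0,-0.37,0,0,0],[0.1,0.38,0,-0.37,0,0,0],[0.1,0.38,0,-0.37,0,0,0]]'; python3 d.py .434 -.027 .13
python3 - <<'E'
from h import *
t=load("top0"); print("tin",atz(t,[[305,202]],.052),"jar",atz(t,[[270,194]],.06))
E
```

```text
time: 4.08
ee_pos: [0.4416, 0.2747, 0.1766]
eef_rot: [0.759, 0.651, 0.0, -0.0]
ft_force: [0.1, -1.5, 0.1]
width: 0.0228
grip_force: 0.0
now 4.075 [0.4416 0.2747 0.1766] F [ 0.1 -1.5  0.1] w 0.0228 g 0.0 q [-0.96  0.14  0.34  1.83 -0.05  1.17 -0.75]
shift [-0.998  0.129  0.155] turn [ 0.    -0.     0.005] off goal mm [  -7.6 -301.7  -46.6]
tin [[ 0.53828732 -0.0759575   0.052     ]] jar [[ 0.55452397 -0.00380725  0.06      ]]
```

That went the wrong way along tool x (+x is +y world), but it touched nothing. I'll go back to the rim, staying clear of the lens.

```bash
python3 -m pendant '[[0,-0.15,-0.06,0,0,0,0.005],[0,-0.32,-0.11,0,0,0,0.005],[0,-0.5,-0.08,0,0,0,0.005],[0,-0.68,-0.02,0,0,0,0.005],[0,-0.85,0.06,0.02,0,0,0.005],[0,-0.98,0.129,0.1,0,0,0.005],[0,-0.998,0.129,0.14,0,0,0.005],[0,-0.998,0.129,0.14,0,0,0.005]]'; python3 d.py .434 -.027 .12
python3 - <<'E'
from h import *
from bench import optics
c=optics.camera("top"); pickle.dump(c,open("top2.pkl","wb"))
a=cv2.resize(c["pixels"][200:290,240:390,::-1],None,fx=4,fy=4,interpolation=cv2.INTER_CUBIC)
c=optics.camera("side"); b=cv2.resize(c["pixels"][140:310,200:350,::-1],None,fx=3,fy=3,interpolation=cv2.INTER_CUBIC)
b=cv2.resize(b,None,fx=.45,fy=.45); o=np.zeros((600,600,3),np.uint8); o[:360]=a; o[365:365+b.shape[0],:b.shape[1]]=b
cv2.imwrite("pics/g1.png",o)
E
```

```text
time: 5.08
ee_pos: [0.4321, -0.0316, 0.1344]
eef_rot: [0.765, 0.644, -0.001, -0.0]
ft_force: [-0.1, 0.6, 1.0]
width: 0.0434
grip_force: 0.0
now 5.075 [ 0.4321 -0.0316  0.1344] F [-0.1  0.6  1. ] w 0.0434 g 0.0 q [-0.71 -0.04  0.68  2.1   0.03  1.08 -0.22]
shift [0.016 0.004 0.048] turn [-0.001  0.    -0.004] off goal mm [  1.9   4.6 -14.4]
```

View pics/g1.png

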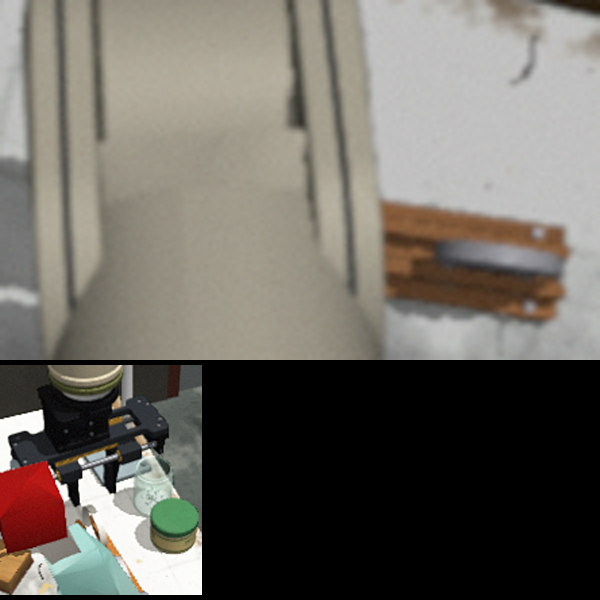

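The side crop shows the fingers straddling the ring top at about (87,510). Descend and grip. I'll descend first and check the force before closing.

```bash
python3 -m pendant '[[0,0.016,0.004,0.05,0,0,-0.004],[0,0.016,0.004,0.13,0,0,-0.004],[0,0.016,0.004,0.19,0,0,-0.004],[0,0.016,0.004,0.225,0,0,-0.004],[0,0.016,0.004,0.225,0,0,-0.004],[0,0.016,0.004,0.225,0,0,-0.004]]' 15; python3 d.py .434 -.027 .067
```

```text
time: 5.92
ee_pos: [0.4353, -0.0266, 0.0681]
eef_rot: [0.762, 0.648, 0.0, 0.0]
ft_force: [0.4, 1.3, 0.3]
width: 0.0438
grip_force: 0.0
now 5.925 [ 0.4353 -0.0266  0.0681] F [0.4 1.3 0.3] w 0.0438 g 0.0 q [-0.7   0.1   0.69  2.16 -0.08  0.91 -0.12]
shift [-0.002 -0.004  0.004] turn [ 0.    -0.     0.001] off goal mm [-1.3 -0.4 -1.1]
```

```bash
python3 -m pendant '[[0.5,0,0,0,0,0,0],[0.7,0,0,0,0,0,0],[1,0,0,0,0,0,0],[1,0,0,0,0,0,0],[1,0,0,0,0,0,0],[1,0,0,0,0,0,0]]' 15; python3 d.py .434 -.027 .067
```

```text
time: 6.68
ee_pos: [0.4349, -0.0268, 0.0676]
eef_rot: [0.762, 0.648, 0.0, -0.0]
ft_force: [0.4, -0.1, -0.1]
width: 0.01
grip_force: 15.0
now 6.675 [ 0.4349 -0.0268  0.0676] F [ 0.4 -0.1 -0.1] w 0.01 g 15.000161012867466 q [-0.7   0.1   0.69  2.16 -0.08  0.91 -0.12]
shift [-0.001 -0.003  0.002] turn [-0.    -0.     0.001] off goal mm [-0.9 -0.2 -0.6]
```

The ring is gripped at 10.0 mm with no side load. Raise the grip force and lift.

```bash
python3 -m pendant '[[1,0,0,0,0,0,0],[1,0,0,-0.03,0,0,0],[1,0,0,-0.08,0,0,0],[1,0,0,-0.16,0,0,0],[1,0,0,-0.26,0,0,0],[1,0,0,-0.38,0,0,0],[1,0,0,-0.5,0,0,0],[1,0,0,-0.5,0,0,0]]' 35; python3 d.py .434 -.027 .223 30
```

```text
time: 7.68
ee_pos: [0.4362, -0.0269, 0.2208]
eef_rot: [0.762, 0.648, 0.002, 0.001]
ft_force: [0.6, 0.1, -0.7]
width: 0.0097
grip_force: 35.0
now 7.675 [ 0.4362 -0.0269  0.2208] F [ 0.6  0.1 -0.7] w 0.0097 g 34.999982407316566 q [-0.74 -0.15  0.65  1.98  0.09  1.27 -0.28]
shift [-0.001 -0.007 -0.007] turn [-0.248 -0.001  0.   ] off goal mm [-2.2 -0.1  2.2]
```

```bash
python3 -m pendant '[[1,0,0,0,-0.04,0,0],[1,0,0,0,-0.09,0,0],[1,0,0,0,-0.14,0,0],[1,0,0,0,-0.19,0,0],[1,0,0,0,-0.23,0,0],[1,0,0,0,-0.248,0,0],[1,0,0,0,-0.248,0,0]]'; python3 d.py .4388 .1365 .2231 30
```

```text
time: 8.55
ee_pos: [0.434, -0.028, 0.2168]
eef_rot: [0.737, 0.626, 0.165, 0.196]
ft_force: [0.7, 0.7, -0.7]
width: 0.0099
grip_force: 35.0
now 8.55 [ 0.434  -0.028   0.2168] F [ 0.7  0.7 -0.7] w 0.0099 g 34.99979384243488 q [-0.4  -0.5   0.17  2.35  0.38  0.83 -0.58]
shift [ 0.544 -0.053 -0.055] turn [-0.003  0.001  0.   ] off goal mm [  4.8 164.5   6.3]
```

```bash
python3 -m pendant '[[1,0.06,0,-0.03,0,0,0],[1,0.14,0,-0.06,0,0,0],[1,0.24,-0.02,-0.06,0,0,0],[1,0.34,-0.04,-0.06,0,0,0],[1,0.44,-0.05,-0.055,0,0,0],[1,0.52,-0.053,-0.055,0,0,0],[1,0.544,-0.053,-0.055,-0.003,0,0],[1,0.544,-0.053,-0.055,-0.003,0,0]]'; python3 d.py .4388 .1365 .2231 30; python3 -c "
from bench import r;print(r.read_state()['joint_positions'])"
```

```text
time: 9.55
ee_pos: [0.4394, 0.1376, 0.2241]
eef_rot: [0.735, 0.626, 0.168, 0.198]
ft_force: [-0.6, -0.3, -1.6]
width: 0.0099
grip_force: 35.0
now 9.55 [0.4394 0.1376 0.2241] F [-0.6 -0.3 -1.6] w 0.0099 g 34.99988866969943 q [-0.47 -0.32 -0.18  2.24  0.41  0.89 -1.02]
shift [-0.004 -0.003  0.002] turn [ 0.001 -0.     0.001] off goal mm [-0.6 -1.1 -1. ]
[-0.46572993 -0.32113955 -0.18391264  2.23952661  0.41199066  0.88572104
 -1.0212947 ]
```

The arm reached it and the joints are inside their ranges. Now I'll check the ring against its expected outline and the lens in both views.

```bash
cat > look.py <<'E'
import sys
from h import *
from bench import r, optics
s=r.read_state(); Q=R.from_quat(s["eef_rot"]); p=s["ee_pos"]; C=p+Q.apply([0,0,.0186])
print("ring centre",C.round(4),"axis",Q.apply([0,1,0]).round(4))
th=np.linspace(0,2*np.pi,40)
o=[]
for n in ("side","top"):
    c=optics.camera(n); i=c["pixels"][:,:,::-1].copy(); k=3.3 if n=="side" else 4
    uv=proj(c,[C])[0]; x,y=(int(uv[0])-60,int(uv[1])-85) if n=="side" else (int(uv[0])-50,int(uv[1])-75)
    w,h=(120,160) if n=="side" else (100,130)
    z=cv2.resize(i[y:y+h,x:x+w],None,fx=k,fy=k,interpolation=cv2.INTER_CUBIC)
    for f in (-.005,.005):
        P=proj(c,p+Q.apply(np.c_[.033*np.sin(th),0*th+f,.0186+.033*np.cos(th)]))
        for q in P: cv2.circle(z,tuple(int(v) for v in (q+.5-[x,y])*k),1,(0,255,0) if f>0 else (0,0,255),-1)
    print(n,"crop",x,y,k,"centre px",uv.round(1)); o.append(cv2.copyMakeBorder(z,0,max(0,530-z.shape[0]),0,0,cv2.BORDER_CONSTANT)[:530])
cv2.imwrite(sys.argv[1],np.hstack(o)); print(np.hstack(o).shape)
E
python3 look.py pics/v1.png
```

```text
ring centre [0.4486 0.1361 0.208 ] axis [ 0.8539 -0.1383  0.5016]
side crop 164 65 3.3 centre px [224.5 150.7]
top crop 138 163 4 centre px [188.6 238.7]
(530, 796, 3)
```

View pics/v1.png

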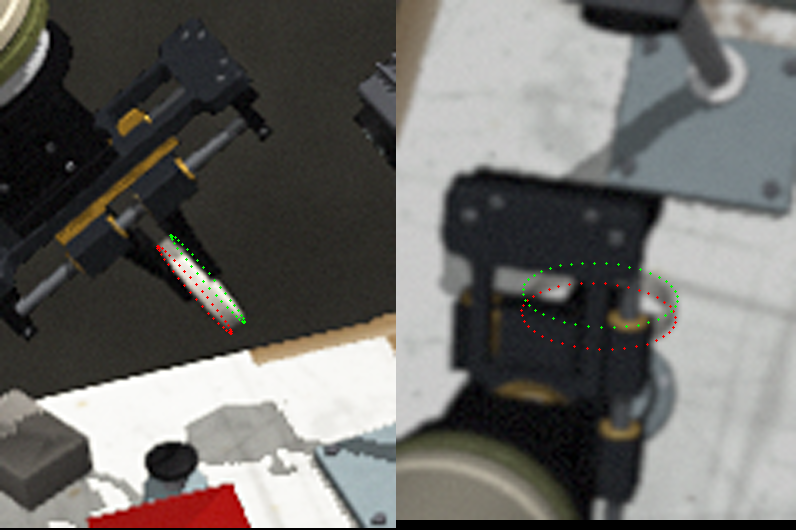

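In the side view the predicted ring outline lies on the real ring, white band from (160,245) to (240,325), square to the lens axis. In the top view its right edge at (673,315) matches too. One small correction and settle, then a last look at the bystanders.

```bash
python3 -m pendant '[[1,-0.004,-0.003,0.002,0,0,0],[1,-0.004,-0.003,0.002,0,0,0],[1,-0.004,-0.003,0.002,0,0,0],[1,-0.004,-0.003,0.002,0,0,0],[1,-0.004,-0.003,0.002,0,0,0],[1,-0.004,-0.003,0.002,0,0,0]]'; python3 d.py .4388 .1365 .2231 30
python3 - <<'E'
from h import *
from bench import optics
a=optics.camera("side")["pixels"][60:310,150:380,::-1]; b=optics.camera("top")["pixels"][120:330,130:400,::-1]
f=lambda i,w:cv2.resize(i,(w,int(i.shape[0]*w/i.shape[1])),interpolation=cv2.INTER_CUBIC)
a=f(a,300); b=f(b,490); h=max(len(a),len(b)); P=lambda i:cv2.copyMakeBorder(i,0,h-len(i),0,0,0)
cv2.imwrite("pics/end.png",np.hstack([P(a),P(b)]))
E
```

```text
time: 10.4
ee_pos: [0.4388, 0.1367, 0.2231]
eef_rot: [0.736, 0.626, 0.168, 0.198]
ft_force: [0.1, 0.3, 0.5]
width: 0.0095
grip_force: 35.0
now 10.4 [0.4388 0.1367 0.2231] F [0.1 0.3 0.5] w 0.0095 g 34.999805968254805 q [-0.46 -0.32 -0.18  2.24  0.41  0.88 -1.02]
shift [-0.001  0.    -0.   ] turn [ 0.001 -0.     0.001] off goal mm [ 0.  -0.2  0. ]
```

View pics/end.png

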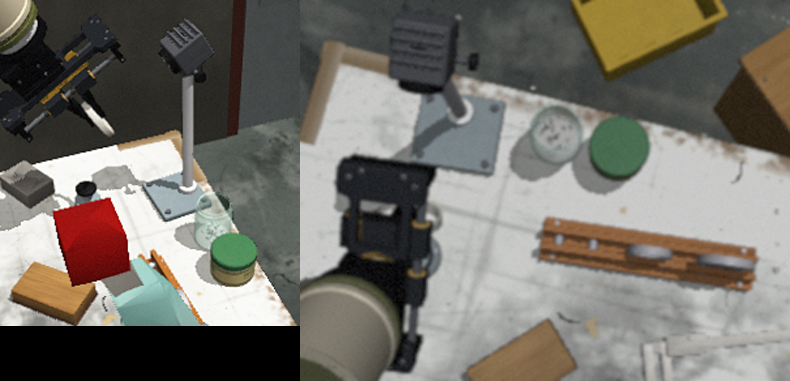

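The ring is held in front of the lens, at about (95,112) in the left crop. In the rack, the left nest is empty at (575,243), and the small ring (648,252) and blank (725,262) are in their nests. The jar and tin haven't moved. Handing in.

```bash
python3 -c "
from bench import r; print(r.close_job())"
```

```text
the job is handed in; nothing more can be done
None
```

I pressed the plunger to its stop, then lifted the 66 mm ring out of the rack, and the gripper is holding it still about 13 cm in front of the lens, facing it. Everything else is where it was, and the job was handed in at about 10.5 s; pressing the plunger peaked at about 47 N upward on the closed fingertips.

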